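# Prop and weight a bowed batten

## Robot

A 6-joint arm with a two-finger parallel gripper is mounted at the origin on a cart in front of the work surface, level with it; the furniture and walls round the work are solid. World frame = base frame: x ahead of the robot, y to its left, z up, the work surface at z = 0. Lengths are in mm, angles in rad, forces in N, time in s.
With the tool pointing down it reaches from about 300 to 950 mm from the base axis. Payload 3.1 kg.
Tool frame: the origin (TCP) lies at the very end of the fingers, on their centre line; the grasp point (between the pads) lies 19 mm behind it (ctrl.grip_depth is the distance from the TCP to the grasp point, in mm); z points along the fingers, y is the direction in which the jaws open and shut (so a half turn about z gives the same grasp; the last joint's range is limited). The gripper opens to 85 mm and grips with 20 to 120 N. Pads are 22 mm wide; open, the fingers measure 114 mm over their backs; the gripper's body (76 mm by 85 mm) begins 54 mm behind the grasp point. The pads swing forward as they close: fully open they stand 13 mm farther back than shut.
Start: joints at [1.073, 0.308, 1.634, -0, 1.2, -0.07], TCP at [259.319, 568.67, 231.272] pointing down, gripper open.
Joint ranges: [-3.06, 3.06], [-0.79, 1.96], [0.05, 2.63], [-1.19, 4.34], [0.05, 2.64], [-2.94, 2.94]. Speed limits (rad/s): [2.79, 2.79, 3.14, 3.14, 3.14, 3.14].

## Interface

Orientations are given as a rotation vector (axis times angle).
In Python, from rig import ctrl gives the robot as it stands.
- The arm moves only by the tool servo_tool, never from a script. Its argument "moves" is a list of rows, each an object with "delta_pos": the shift along the world's x, y, z in cm, a list of three; "roll": the turn about the world's z in degrees; "grip": the closure, from 0 (fully open) to 1 (shut). In form: [{"delta_pos": [x, y, z], "roll": roll, "grip": grip}, ...]. A call has 1 to 10 rows; each row is the pose to reach, as a shift and turn from the pose commanded when the call began; what a row does not reach only later rows make up. A row lasts 1/12 s, in which the tool goes at most 41.7 mm and 7.16 degrees, less where a joint would pass 70% of its speed; a pose out of reach is approached as far as the arm can. A call with a gripper value outside its range is refused whole. The fingers move at their own pace and stop on an object; the grip force is fixed at half the most. Time passes only in rows, so rows that repeat a pose let the fingers close. It gives the time, the measured TCP pose, the force and the opening at its end, in the units of the state.
- ctrl.get_obs(): the state, without advancing time (a new reading comes with each control period).
- ctrl.camera(name): name is "scene" or "top" or "wrist"; returns a dict with "img" (480x640x3 uint8, red, green, blue), "depth" (480x640 float32, mm along the optical axis (not along the pixel's ray), 0 where there is no reading), "fx", "fy", "cx", "cy" (pixels), "rvec" (rotation vector, rad) and "tvec" (3), from world to camera coordinates, as OpenCV has them; the wrist camera has in their place "T_tool_cam" (4x4, takes a point from camera to tool coordinates, whose origin is the TCP and whose axes are the flange's). Camera axes: x right, y down, z forward; pixel columns grow to the right and rows downward; lengths in mm; the calibration is good to about 2 mm. A picture is of the moment at which its call begins: read the wrist's pose just before it.
- ctrl.hand_in(): hands the job in, once; it reports no verdict.
Trained networks look in a picture, given as the dict that the camera call returned (one of the last four; its "shot" number tells which), for a name from the list of things; names that differ only in an ending like _2 or _b are one class to them, and where a whole thing is asked for, a point or a joint stands for the part that bears it (a point fixed in the world has none). Each returns a list of dicts, best first, with "confidence" (0 to 1); they miss things now and then, are a little off and sometimes report something else, mostly with a low value. They report only what shows in the picture. A call takes as long as a camera call. They do not tell look-alikes from the thing itself.
- ctrl.search_frame(target, picture): "centre" ([row, column] in pixels, amid what is visible of it).
The state is a dict: "time": time; "qpos": joint angles; "dq": joint speeds; "joint_torque": joint torques, N m; "tool_pos": TCP position; "ee_rot": TCP orientation; "contact_force": force on the tool from outside, world axes, zero at the start; "ft_torque": the same for the moment, N m; "finger_gap": finger opening in mm.
Only numpy, scipy, OpenCV 4.12 (cv2) and the standard library are available. Lean on these libraries where they do the work, as an engineer would, in place of code of your own. Each camera call takes 0.05 s, during which the arm holds its last target. There are 200 camera calls.

## Task

Set up the bowed green batten for straightening: lay the long plywood block squarely on the black rubber mat and the short plywood block squarely on the white board, both centred and lengthwise (the blocks lie to the left and right of the batten, not at the back edge of the table). Then lay the batten flat across the two blocks, bridging the gap evenly, its width centred on both. Last, stand the jar of nails upright on the white line at the middle of the batten as a weight and leave it all standing there, without disturbing the red hole saw that stands beside the mat or board.

Things in the scene. Friction and masses are not known exactly. Their poses are not given: they have to be found in the camera images.
- rubber_mat: thin black rubber mat fixed on the table, 90 (x) x 200 (y) x 4 mm; origin at the centre of its underside, y along its length, z up. The long block belongs on it.
- white_board: white-painted board fixed on the table, 100 (x) x 140 (y) x 10 mm; origin at the centre of its underside, y along its length, z up. The short block belongs on it. Mat and board lie side by side, centres about 200 to 270 mm apart, the lengths of both pointing away from the robot; which of them is on the left varies.
- long_block: long plywood offcut, loose, to the left or right of the batten, 66 (x) x 185 (y) x 28 mm, 0.2 kg; origin at the centre of its underside, y along its length, z up. Grasp across the 66 mm width.
- short_block: short plywood offcut, loose, on the other side of the batten from the long block, 68 (x) x 110 (y) x 22 mm, 0.08 kg; origin at the centre of its underside, y along its length, z up. Grasp across the 68 mm width. On its board its top is level with that of the long block on the mat (32 mm above the table).
- batten: flat wooden batten painted green with a white line across its middle, loose, 400 (x) x 56 (y) x 10 mm, 0.12 kg; origin at the centre of its underside, x along its length, z up. Lies flat at the start; grasp at the middle across the 56 mm width.
- hole_saw: bystander: red hole saw standing on its teeth, 39 mm diameter, 64 mm tall, loose; origin at the centre of its foot. Stands on the other side of the mat and board from the jar (another one, by the vice at the back, plays no part).
- nail_jar: clear jar of nails with a black lid, loose, upright, 60 mm diameter (lid 61 mm), 80 mm tall, 0.27 kg; origin at the centre of its foot, z up. Stands to the left or right of the mat and board. Grasp it round the body from above.
Mind the look-alikes: they are no part of the job. There is more than one size of the rubber_mat; the job needs the larger. Leave any turquoise or yellow look-alike of the short_block alone.

How it is judged (in metres and radians):
On the way, in this order (a step that is already met when the one before it is completed fails the run):
1. the long block lies on the mat and the short block on the white board, both released (horizontal distance between long_block and rubber_mat below 0.015 m and angle between the y axis of long_block and the y axis of rubber_mat, either way round below 0.2 rad and z of long_block in the frame of rubber_mat between 0.001 and 0.007 m and angle between each of long_block, short_block's own z axis and vertical below 0.05 rad and contact force between the fingers and long_block below 0.3 N and horizontal distance between short_block and white_board below 0.015 m and angle between the y axis of short_block and the y axis of white_board, either way round below 0.2 rad and z of short_block in the frame of white_board between 0.007 and 0.013 m and contact force between the fingers and short_block below 0.3 N), for 0.2 s.
2. the batten lies across both blocks, released (y of long_block in the frame of batten between -0.02 and 0.02 m and horizontal distance between long_block and batten between 0.06 and 0.165 m and contact force between batten and long_block above 0.1 N and y of short_block in the frame of batten between -0.02 and 0.02 m and horizontal distance between short_block and batten between 0.06 and 0.165 m and contact force between batten and short_block above 0.1 N and height (world z) of batten between 0.029 and 0.035 m and angle between batten's own z axis and vertical below 0.03 rad and contact force between the fingers and batten below 0.3 N), for 0.2 s.
3. the jar of nails stands on the middle of the batten, released (horizontal distance between nail_jar and batten below 0.015 m and z of nail_jar in the frame of batten between 0.007 and 0.013 m and angle between nail_jar's own z axis and vertical below 0.06 rad and contact force between the fingers and nail_jar below 0.3 N), for 0.2 s.
At the end, for the whole second after the job is handed in: Blocks on mat and board: centred 15 mm, lengthwise 0.2 rad. Batten level on both blocks: centre line within 20 mm of their centres, middle 60 to 165 mm from each. Jar upright on the batten within 15 mm of its middle. All released and at rest (all of step 1 and all of step 2 and all of step 3 and linear speed of each of long_block, short_block, batten, nail_jar below 0.02 m/s and angular speed of each of long_block, short_block, batten, nail_jar below 0.2 rad/s); the robot touches nothing.
It fails at once if the hole saw is moved more than 25 mm or tipped (distance of hole_saw from where it was at the start of the episode above 0.025 m or angle between hole_saw's own z axis and vertical above 0.35 rad).
It also fails if it takes over 112 s, if anything falls off the work surface, if the arm or the gripper's body presses on something with over 40 N, if the wrist force passes 120 N, or if a joint passes its speed limit or range.

## Working session

There is one attempt and no reset: what is moved stays moved. The work goes in short steps, Python scripts to look and compute and a tool call to move; the robot and the scene stay as the last step left them, time stands still between calls to the robot, and variables do not carry over. Pictures are saved under pics/ and viewed, about 12 in all and at most 16, crops included, and the job is handed in when it is done.

Besides the shell and the picture viewer there is one more tool, called after "Emit:" as a command line: name --argument value ..., lists and objects as JSON in quotes. servo_tool: Moves the arm, as the interface text tells. Its arguments: {"type":"object","properties":{"moves":{"type":"array","items":{"type":"object","properties":{"delta_pos":{"type":"array","items":{"type":"number"}},"roll":{"type":"number"},"grip":{"type":"number"}}}}},"required":["moves"]}

```bash
ls; mkdir -p pics; cat > h.py <<'E'
import numpy as np, cv2
from rig import ctrl
def save(c,n): cv2.imwrite(f'pics/{n}.png',c['img'][:,:,::-1])
def cloud(c):
    "world xyz (480x640x3) from a fixed camera"
    d=c['depth'].astype(float);v,u=np.mgrid[:480,:640]
    P=np.stack([(u-c['cx'])/c['fx']*d,(v-c['cy'])/c['fy']*d,d],-1)
    R=cv2.Rodrigues(np.array(c['rvec'],float))[0]
    W=(P-np.array(c['tvec']).ravel())@R
    W[d==0]=np.nan
    return W
def wcloud(c,o):
    d=c['depth'].astype(float);v,u=np.mgrid[:480,:640]
    P=np.stack([(u-c['cx'])/c['fx']*d,(v-c['cy'])/c['fy']*d,d],-1)
    T=np.array(c['T_tool_cam']);P=P@T[:3,:3].T+T[:3,3]
    W=P@cv2.Rodrigues(np.array(o['ee_rot'],float))[0].T+np.array(o['tool_pos'])
    W[d==0]=np.nan
    return W
E
python3 - <<'E'
from h import *
o=ctrl.get_obs();print(o['tool_pos'],o['ee_rot'],o['finger_gap'],o['time'])
for n in('scene','top'):
    c=ctrl.camera(n);save(c,n+'0');W=cloud(c);np.savez(n+'0.npz',W=W,img=c['img'])
    print(n,cv2.Rodrigues(np.array(c['rvec'],float))[0].round(2).tolist())
    for t in('rubber_mat','white_board','long_block','short_block','batten','hole_saw','nail_jar'):
        for r in ctrl.search_frame(t,c)[:4]:
            i,j=map(int,r['centre']);print(t,round(r['confidence'],2),i,j,W[i,j].round(0))
E
```

```text
pics
[258.93504867 567.93079263 230.04982724] [-0.6667466  -3.06937143  0.0034797 ] 85.22100242945315 0.0
scene [[0.75, -0.66, -0.02], [-0.51, -0.55, -0.66], [0.43, 0.5, -0.75]]
rubber_mat 0.9 236 415 [ 653. -108.    5.]
rubber_mat 0.83 317 365 [ 408. -188.    4.]
white_board 0.74 197 349 [625.  91.  11.]
white_board 0.2 285 473 [ 617. -299.   36.]
long_block 0.87 179 242 [454. 314.  29.]
long_block 0.32 196 347 [624.  97.  10.]
long_block 0.28 345 438 [ 461. -339.   20.]
short_block 0.78 403 381 [ 291. -347.   23.]
short_block 0.65 248 237 [312. 136.  22.]
short_block 0.63 345 440 [ 464. -341.   21.]
short_block 0.24 179 244 [459. 311.  28.]
batten 0.68 194 348 [631. 101.  10.]
batten 0.56 267 310 [405. -14.  13.]
hole_saw 0.97 283 476 [ 621. -303.   43.]
hole_saw 0.29 267 310 [405. -14.  13.]
nail_jar 0.83 149 304 [628. 269.  58.]
top [[0.02, -1.0, -0.02], [-1.0, -0.02, -0.08], [0.08, 0.02, -1.0]]
rubber_mat 0.61 186 382 [ 600. -104.    3.]
rubber_mat 0.59 266 416 [ 424. -181.    3.]
white_board 0.66 186 291 [595.  99.   9.]
long_block 0.86 246 192 [455. 310.  27.]
short_block 0.95 328 494 [ 294. -348.   21.]
short_block 0.61 245 488 [ 472. -334.   23.]
short_block 0.6 307 268 [327. 140.  19.]
batten 0.62 265 342 [422. -18.   4.]
hole_saw 0.55 175 471 [ 621. -292.   46.]
```

View pics/top0.png

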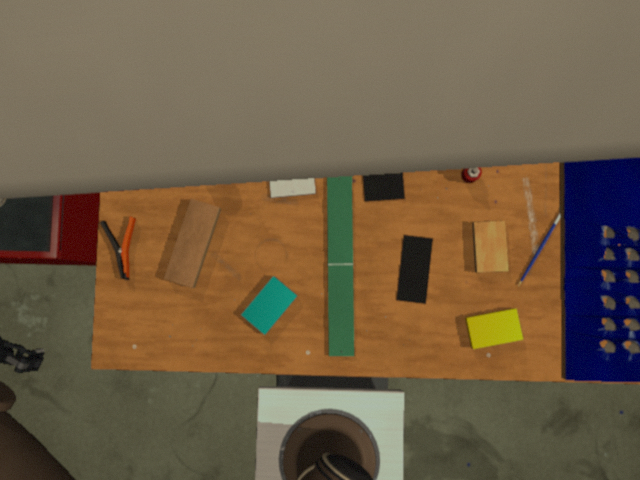

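View pics/scene0.png

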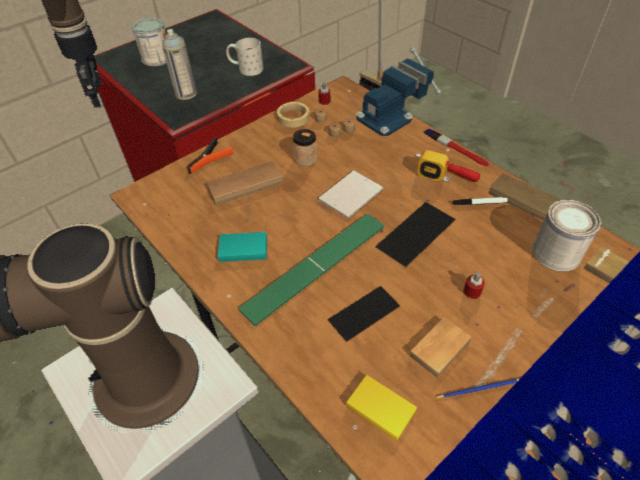

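The top view is partly hidden at the back. The scene view shows the long block at (245,182), the short block (440,345), the board (350,193), the larger mat (415,233), the batten (312,265), the jar (305,147) and the red hole saw (474,286).

```bash
cat >> h.py <<'E'
def rect(W,img,seed,zr,rad,tol=40,name=''):
    "world rectangle of the same-coloured, same-height region joined to the seed pixel"
    i,j=seed
    ref=np.median(img[i-3:i+4,j-3:j+4].reshape(-1,3).astype(float),0)
    m=(np.abs(img.astype(float)-ref).max(-1)<tol)&(W[...,2]>zr[0])&(W[...,2]<zr[1])&(np.hypot(*(W[...,:2]-W[i,j,:2]).transpose(2,0,1))<rad)
    m=cv2.morphologyEx(m.astype(np.uint8),cv2.MORPH_OPEN,np.ones((3,3)))
    n,l=cv2.connectedComponents(m)
    p=W[l==l[i,j]]
    (c,s,a)=cv2.minAreaRect(p[:,:2].astype(np.float32))
    B=cv2.boxPoints((c,s,a));e=[B[1]-B[0],B[2]-B[1]];e=max(e,key=np.linalg.norm)
    print(name,'centre',np.round(c,1),'med',np.median(p,0).round(1),'size',np.round(sorted(s),1),'long-axis deg',round(np.degrees(np.arctan2(e[1],e[0]))%180,1),len(p))
    return c,s
E
python3 - <<'E'
from h import *
f=np.load('scene0.npz');W=f['W'];img=f['img']
for n,s,z,r,t in [('mat',(236,415),(-5,12),150,25),('board',(195,350),(3,18),120,60),('long',(182,245),(20,40),130,45),('short',(342,442),(12,32),100,60),('batten',(285,285),(0,25),300,45),('saw',(281,476),(20,80),40,80),('jar',(135,305),(70,90),60,60)]:
    rect(W,img,s,z,r,t,n)
f=np.load('top0.npz');W=f['W'];img=f['img']
print('top')
for n,s,z,r,t in [('long',(246,192),(20,40),130,45),('short',(245,490),(12,32),100,60),('batten',(300,342),(0,25),300,45)]:
    rect(W,img,s,z,r,t,n)
E
```

```text
mat centre [ 664.7 -100.2] med [ 658.  -101.8    4.2] size [ 90.  200.5] long-axis deg 4.8 2223
board centre [641.1 101.4] med [637.4  98.7  10.2] size [104.1 142.6] long-axis deg 6.5 1511
long centre [458.8 313.1] med [454.7 309.2  28.5] size [ 76.7 184.9] long-axis deg 164.1 1374
short centre [ 467.1 -340.3] med [ 464.5 -341.8   21.4] size [ 69.1 112.2] long-axis deg 4.0 1730
batten centre [320.2 -14.2] med [313.5 -20.1  10.3] size [ 65.4 200.3] long-axis deg 1.8 2099
saw centre [ 627.3 -297.4] med [ 623.6 -298.2   46.1] size [26.9 28.6] long-axis deg 19.6 117
jar centre [nan nan] med [nan nan nan] size [0. 0.] long-axis deg nan 307007
top
long centre [463.7 312.5] med [462.3 312.2  26.4] size [ 68.  184.9] long-axis deg 163.4 2506
short centre [ 471.3 -340.7] med [ 471.  -340.    19.9] size [ 69.7 109.9] long-axis deg 4.0 1566
batten centre [324.2 -17.3] med [322.1 -17.    8.1] size [ 54.9 196.2] long-axis deg 1.3 2307
```

Emit:
servo_tool --moves '[{"delta_pos":[20,-25.5,2],"roll":8,"grip":0},{"delta_pos":[20,-25.5,2],"roll":8,"grip":0},{"delta_pos":[20,-25.5,2],"roll":8,"grip":0},{"delta_pos":[20,-25.5,2],"roll":8,"grip":0},{"delta_pos":[20,-25.5,2],"roll":8,"grip":0},{"delta_pos":[20,-25.5,2],"roll":8,"grip":0},{"delta_pos":[20,-25.5,2],"roll":8,"grip":0},{"delta_pos":[20,-25.5,2],"roll":8,"grip":0},{"delta_pos":[20,-25.5,2],"roll":8,"grip":0},{"delta_pos":[20,-25.5,2],"roll":8,"grip":0}]'

```text
time: 1.63
tool_pos: [460.5, 312.3, 251.6]
ee_rot: [0.457, 3.108, 0.001]
contact_force: [-0.3, 0.4, 1.0]
finger_gap: 85.5
```

```bash
cat >> h.py <<'E'
def look(name,seeds=()):
    o=ctrl.get_obs();c=ctrl.camera('wrist');save(c,name);W=wcloud(c,o)
    R=cv2.Rodrigues(np.array(o['ee_rot'],float))[0]
    print('t',round(o['time'],2),'tcp',np.round(o['tool_pos'],1),'ydir',round(np.degrees(np.arctan2(R[1,1],R[0,1])),1),'tilt',R[2].round(3))
    return c,o,W
def pix(W,p):
    "pixel nearest a world xy"
    d=np.nan_to_num(np.hypot(W[...,0]-p[0],W[...,1]-p[1]),nan=1e9);k=d.argmin();print('near',d.min().round(1));return divmod(k,640)
E
python3 - <<'E'
from h import *
c,o,W=look('w1')
i,j=pix(W,(460,313));print(i,j,W[i,j])
rect(W,c['img'],(i,j),(18,40),140,50,'long')
E
```

```text
t 1.63 tcp [460.5 312.3 251.6] ydir 73.3 tilt [-0.     0.001 -1.   ]
near 0.4
208 319 [459.86828175 312.60698213  28.19257822]
long centre [461.4 311.4] med [451.8 313.4  28.1] size [ 66.2 185.2] long-axis deg 163.6 12323
```

View pics/w1.png

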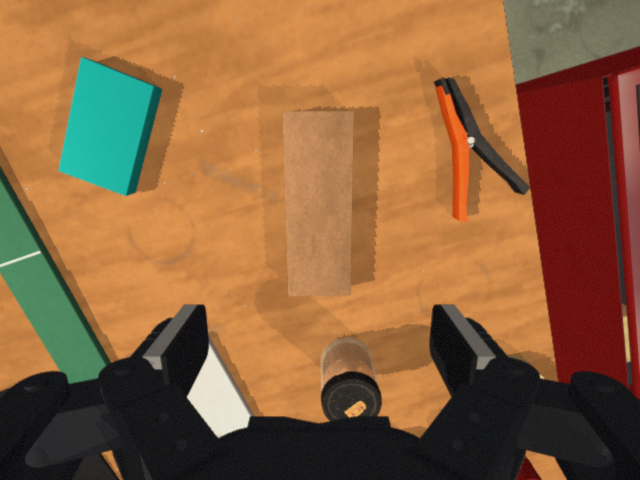

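The wrist view shows the long block centred at (319,205), with the jar below it at (350,385) and well clear. Descending and closing.

Emit:
servo_tool --moves '[{"delta_pos":[0.1,-0.1,-8],"roll":0.3,"grip":0},{"delta_pos":[0.1,-0.1,-16],"roll":0.3,"grip":0},{"delta_pos":[0.1,-0.1,-20],"roll":0.3,"grip":0},{"delta_pos":[0.1,-0.1,-22],"roll":0.3,"grip":0},{"delta_pos":[0.1,-0.1,-24.5],"roll":0.3,"grip":0},{"delta_pos":[0.1,-0.1,-24.5],"roll":0.3,"grip":0},{"delta_pos":[0.1,-0.1,-24.5],"roll":0.3,"grip":0},{"delta_pos":[0.1,-0.1,-24.5],"roll":0.3,"grip":0.5},{"delta_pos":[0.1,-0.1,-24.5],"roll":0.3,"grip":1},{"delta_pos":[0.1,-0.1,-24.5],"roll":0.3,"grip":1}]'

```text
time: 2.52
tool_pos: [462.4, 314.8, 9.5]
ee_rot: [0.441, 3.106, 0.006]
contact_force: [-0.1, 0.5, -1.5]
finger_gap: 64.8
```

Emit:
servo_tool --moves '[{"delta_pos":[0,0,0],"roll":0,"grip":1},{"delta_pos":[0,0,0],"roll":0,"grip":1},{"delta_pos":[0,0,0],"roll":0,"grip":1},{"delta_pos":[0,0,0],"roll":0,"grip":1},{"delta_pos":[0,0,3],"roll":0,"grip":1},{"delta_pos":[0,0,7],"roll":0,"grip":1},{"delta_pos":[0,0,11],"roll":0,"grip":1},{"delta_pos":[0,0,15],"roll":0,"grip":1},{"delta_pos":[0,0,15],"roll":0,"grip":1}]'

```text
time: 3.27
tool_pos: [466.3, 316.0, 165.9]
ee_rot: [0.441, 3.096, 0.017]
contact_force: [2.3, 1.1, -0.5]
finger_gap: 64.7
```

Emit:
servo_tool --moves '[{"delta_pos":[22,-31,12],"roll":21,"grip":1},{"delta_pos":[22,-31,12],"roll":21,"grip":1},{"delta_pos":[22,-31,12],"roll":21,"grip":1},{"delta_pos":[22,-31,12],"roll":21,"grip":1},{"delta_pos":[22,-31,12],"roll":21,"grip":1},{"delta_pos":[22,-31,12],"roll":21,"grip":1},{"delta_pos":[22,-31,12],"roll":21,"grip":1},{"delta_pos":[22,-31,12],"roll":21,"grip":1},{"delta_pos":[22,-31,12],"roll":21,"grip":1},{"delta_pos":[22,-31,12],"roll":21,"grip":1}]'

```text
time: 4.1
tool_pos: [681.9, -0.8, 276.8]
ee_rot: [-0.128, 3.137, -0.002]
contact_force: [0.3, 0.1, -1.6]
finger_gap: 64.1
```

Emit:
servo_tool --moves '[{"delta_pos":[0,0,0],"roll":0,"grip":1},{"delta_pos":[0,0,0],"roll":0,"grip":1}]'

```text
time: 4.27
tool_pos: [681.0, 0.6, 276.0]
ee_rot: [-0.126, 3.139, 0.0]
contact_force: [-0.9, -0.5, -3.5]
finger_gap: 64.2
```

```bash
python3 - <<'E'
from h import *
c,o,W=look('w2');np.savez('w2.npz',W=W,img=c['img'])
for n,p,z,t in(('mat',(665,-100),(-5,12),30),('board',(641,101),(3,18),60),('mat',(665,-120),(-5,12),30),('board',(641,125),(3,18),60)):
    i,j=pix(W,p);print(i,j,W[i,j].round())
    try: rect(W,c['img'],(i,j),z,140,t,n)
    except Exception as e: print(e)
E
```

```text
t 4.27 tcp [6.81e+02 6.00e-01 2.76e+02] ydir 94.6 tilt [-0.  0. -1.]
near 12.2
176 217 [ 663. -112.    5.]
mat centre [1450.8 -287. ] med [nan nan nan] size [1476.4 1763.3] long-axis deg 109.6 307200
near 5.8
174 420 [643. 107.  10.]
board centre [1450.8 -287. ] med [nan nan nan] size [1476.4 1763.3] long-axis deg 109.6 307200
near 0.2
177 210 [ 665. -120.    4.]
mat centre [ 670. -129.] med [ 657.8 -128.9    4. ] size [ 33.8 197.9] long-axis deg 4.5 5273
near 0.3
174 437 [641. 125.   9.]
board centre [639.9 128. ] med [636.2 128.   10.1] size [ 45.6 139.4] long-axis deg 5.8 5281
```

View pics/w2.png

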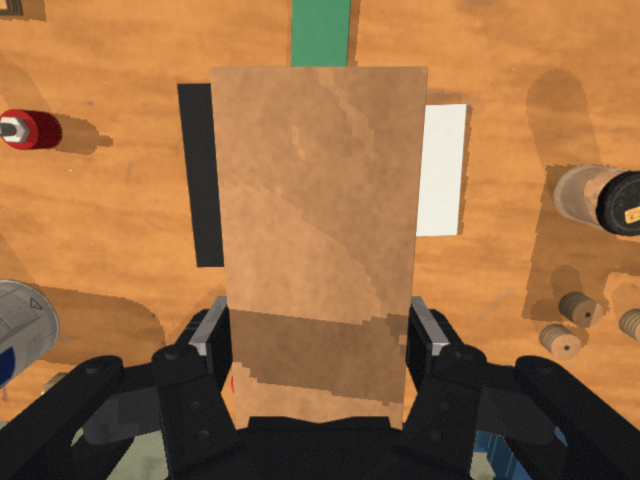

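```bash
cat >> h.py <<'E'
def held(W,o,zmin,half=130,wid=60):
    "held block: plane normal, pitch and centre, of points close below/around the tool"
    t=np.array(o['tool_pos']);m=(np.hypot(W[...,0]-t[0],W[...,1]-t[1])<half)&(W[...,2]>t[2]-60)
    m[300:]=0
    p=W[m];c=p.mean(0);n=np.linalg.svd(p-c,full_matrices=False)[2][2];n*=np.sign(n[2])
    r=cv2.minAreaRect(p[:,:2].astype(np.float32));B=cv2.boxPoints(r)
    print('n',n.round(3),'c',c.round(1),'rect',np.round(r[0],1),np.round(r[1],1),'corners',B.round(1).tolist())
    for x in np.arange(p[:,0].min(),p[:,0].max(),30):
        q=p[np.abs(p[:,0]-x)<4];print(round(x),q[:,2].mean().round(1),q[:,1].min().round(1),q[:,1].max().round(1))
E
python3 - <<'E'
from h import *
f=np.load('w2.npz');held(f['W'],dict(tool_pos=[681,.6,276]),0)
E
```

```text
n [ 0.001 -0.     1.   ] c [625.2  -4.2 296.1] rect [630.   -3.8] [79.9 77.4] corners [[587.0999755859375, 31.5], [593.2999877929688, -45.599998474121094], [673.0, -39.20000076293945], [666.7999877929688, 37.900001525878906]]
588 296.0 -25.0 26.3
618 296.1 -38.2 28.4
648 296.1 -35.6 30.9
```

The wrist view shows the held block level in the jaws, the mat's outer strip at col 178–220 and the board's outer strip at col 420–467. The block is centred on the TCP, so I move it over the mat and lower it.

Emit:
servo_tool --moves '[{"delta_pos":[-1.4,-4,-3],"roll":0,"grip":1},{"delta_pos":[-1.4,-7.5,-6],"roll":0,"grip":1},{"delta_pos":[-1.4,-10.1,-10],"roll":0,"grip":1},{"delta_pos":[-1.4,-10.1,-14],"roll":0,"grip":1},{"delta_pos":[-1.4,-10.1,-18],"roll":0,"grip":1},{"delta_pos":[-1.4,-10.1,-22],"roll":0,"grip":1},{"delta_pos":[-1.4,-10.1,-24.5],"roll":0,"grip":1},{"delta_pos":[-1.4,-10.1,-25.8],"roll":0,"grip":1},{"delta_pos":[-1.4,-10.1,-26.3],"roll":0,"grip":1},{"delta_pos":[-1.4,-10.1,-26.3],"roll":0,"grip":1}]'

```text
time: 5.15
tool_pos: [664.5, -96.5, 12.6]
ee_rot: [0.134, -3.135, -0.002]
contact_force: [0.3, -0.5, -2.1]
finger_gap: 64.3
```

Emit:
servo_tool --moves '[{"delta_pos":[0,0,0],"roll":0,"grip":1},{"delta_pos":[0,0,0],"roll":0,"grip":0},{"delta_pos":[0,0,0],"roll":0,"grip":0},{"delta_pos":[0,0,0],"roll":0,"grip":0},{"delta_pos":[0,0,0],"roll":0,"grip":0},{"delta_pos":[0,0,2],"roll":0,"grip":0},{"delta_pos":[0,0,5],"roll":0,"grip":0},{"delta_pos":[0,0,9],"roll":0,"grip":0},{"delta_pos":[0,0,13],"roll":0,"grip":0},{"delta_pos":[0,0,17],"roll":0,"grip":0}]'

```text
time: 5.98
tool_pos: [666.0, -98.3, 185.0]
ee_rot: [0.131, -3.139, -0.0]
contact_force: [0.9, 0.1, -0.1]
finger_gap: 85.9
```

Emit:
servo_tool --moves '[{"delta_pos":[0,0,4],"roll":0,"grip":0},{"delta_pos":[0,0,7],"roll":0,"grip":0},{"delta_pos":[0,0,7],"roll":0,"grip":0},{"delta_pos":[0,0,7],"roll":0,"grip":0}]'

```text
time: 6.32
tool_pos: [668.3, -98.8, 257.5]
ee_rot: [-0.131, 3.132, -0.003]
contact_force: [-1.3, 0.3, 0.4]
finger_gap: 85.2
```

```bash
python3 - <<'E'
from h import *
c,o,W=look('w3')
for n,p,z,t in(('longblock',(660,-101),(20,45),50),('board',(641,101),(3,18),60)):
    i,j=pix(W,p);print(i,j,W[i,j].round())
    rect(W,c['img'],(i,j),z,140,t,n)
E
```

```text
t 6.32 tcp [668.3 -98.8 257.5] ydir 94.8 tilt [-0.007 -0.002 -1.   ]
near 0.4
198 318 [ 660. -101.   32.]
longblock centre [668.6 -97.6] med [658.7 -98.1  32.1] size [ 65.5 184.2] long-axis deg 4.9 12113
near 0.5
193 513 [641. 101.   9.]
board centre [642.9 101.2] med [636.1  99.1  10.2] size [100.4 139.3] long-axis deg 6.4 12434
```

View pics/w3.png

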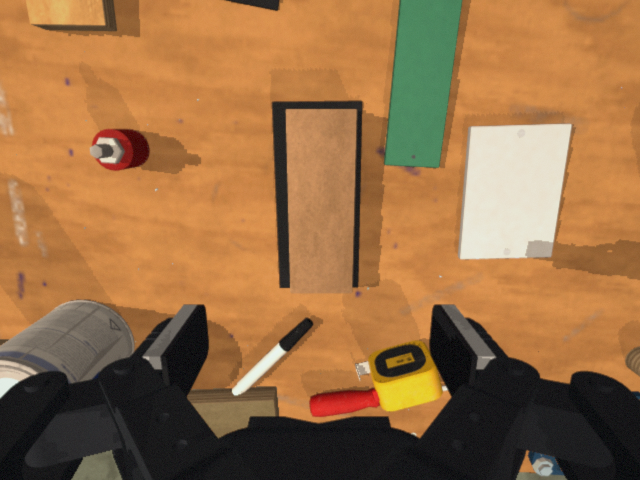

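The block sits on the mat with rims of about 11 mm (left) and 5 mm (right), about 3–4 mm off centre, which is well inside tolerance. The saw at (120,150) is untouched. Next, the short block.

Emit:
servo_tool --moves '[{"delta_pos":[-19.8,-24.1,0],"roll":-1,"grip":0},{"delta_pos":[-19.8,-24.1,0],"roll":-1,"grip":0},{"delta_pos":[-19.8,-24.1,0],"roll":-1,"grip":0},{"delta_pos":[-19.8,-24.1,0],"roll":-1,"grip":0},{"delta_pos":[-19.8,-24.1,0],"roll":-1,"grip":0},{"delta_pos":[-19.8,-24.1,0],"roll":-1,"grip":0},{"delta_pos":[-19.8,-24.1,0],"roll":-1,"grip":0},{"delta_pos":[-19.8,-24.1,0],"roll":-1,"grip":0},{"delta_pos":[-19.8,-24.1,0],"roll":-1,"grip":0},{"delta_pos":[-19.8,-24.1,0],"roll":-1,"grip":0}]'

```text
time: 7.2
tool_pos: [466.4, -339.2, 250.7]
ee_rot: [0.099, -3.137, -0.006]
contact_force: [-0.6, -1.1, 0.3]
finger_gap: 85.0
```

```bash
python3 - <<'E'
from h import *
c,o,W=look('w4')
i,j=pix(W,(470,-340));print(i,j,W[i,j].round())
rect(W,c['img'],(i,j),(12,32),140,60,'short')
E
```

```text
t 7.2 tcp [ 466.4 -339.2  250.7] ydir 93.6 tilt [ 0.003  0.004 -1.   ]
near 0.2
212 317 [ 470. -340.   23.]
short centre [ 469.1 -341.7] med [ 465.5 -341.9   21.7] size [ 68.  109.6] long-axis deg 3.7 7252
```

Emit:
servo_tool --moves '[{"delta_pos":[0.2,-0.2,-8],"roll":0,"grip":0},{"delta_pos":[0.2,-0.2,-16],"roll":0,"grip":0},{"delta_pos":[0.2,-0.2,-20],"roll":0,"grip":0},{"delta_pos":[0.2,-0.2,-22.5],"roll":0,"grip":0},{"delta_pos":[0.2,-0.2,-24.8],"roll":0,"grip":0},{"delta_pos":[0.2,-0.2,-24.8],"roll":0,"grip":0},{"delta_pos":[0.2,-0.2,-24.8],"roll":0,"grip":0},{"delta_pos":[0.2,-0.2,-24.8],"roll":0,"grip":0.5},{"delta_pos":[0.2,-0.2,-24.8],"roll":0,"grip":1},{"delta_pos":[0.2,-0.2,-24.8],"roll":0,"grip":1}]'

```text
time: 8.08
tool_pos: [473.1, -342.7, 8.6]
ee_rot: [-0.105, 3.135, -0.006]
contact_force: [0.1, -0.3, -0.1]
finger_gap: 66.0
```

Emit:
servo_tool --moves '[{"delta_pos":[0,0,0],"roll":0,"grip":1},{"delta_pos":[0,0,0],"roll":0,"grip":1},{"delta_pos":[0,0,0],"roll":0,"grip":1},{"delta_pos":[0,0,0],"roll":0,"grip":1},{"delta_pos":[0,0,3],"roll":0,"grip":1},{"delta_pos":[0,0,7],"roll":0,"grip":1},{"delta_pos":[0,0,11],"roll":0,"grip":1},{"delta_pos":[0,0,15],"roll":0,"grip":1},{"delta_pos":[0,0,20],"roll":0,"grip":1},{"delta_pos":[0,0,20],"roll":0,"grip":1}]'

```text
time: 8.92
tool_pos: [474.2, -344.7, 214.5]
ee_rot: [-0.103, 3.129, -0.016]
contact_force: [0.8, -1.2, 1.0]
finger_gap: 65.8
```

```bash
python3 - <<'E'
from h import *
c,o,W=look('w5');held(W,o,0,half=60)
E
```

```text
t 8.92 tcp [ 474.2 -344.7  214.5] ydir 93.8 tilt [-0.011 -0.011 -1.   ]
n [-0.051  0.009  0.999] c [ 438.5 -347.4  229.8] rect [ 440.3 -347.2] [45.7 79.2] corners [[414.8999938964844, -309.20001220703125], [420.1000061035156, -388.20001220703125], [465.70001220703125, -385.20001220703125], [460.6000061035156, -306.20001220703125]]
416 226.0 -370.9 -318.3
446 230.2 -380.9 -312.8
```

View pics/w5.png

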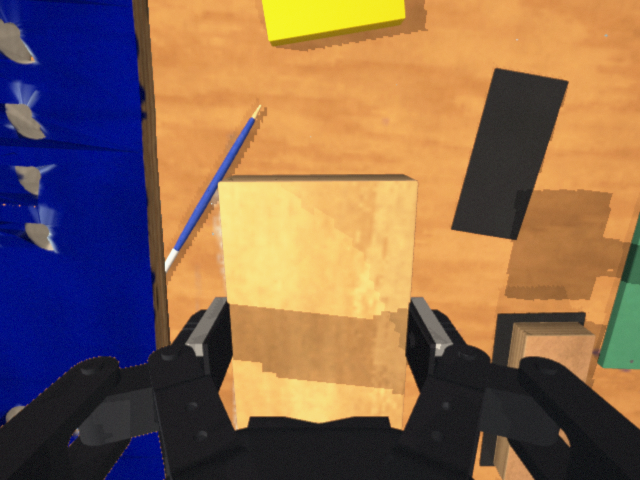

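The short block is held across its width, with its centre about (318,310) and at most 3° of pitch. Carrying it to the board.

Emit:
servo_tool --moves '[{"delta_pos":[17.1,44.3,0],"roll":2.4,"grip":1},{"delta_pos":[17.1,44.3,0],"roll":2.4,"grip":1},{"delta_pos":[17.1,44.3,0],"roll":2.4,"grip":1},{"delta_pos":[17.1,44.3,0],"roll":2.4,"grip":1},{"delta_pos":[17.1,44.3,0],"roll":2.4,"grip":1},{"delta_pos":[17.1,44.3,0],"roll":2.4,"grip":1},{"delta_pos":[17.1,44.3,0],"roll":2.4,"grip":1},{"delta_pos":[17.1,44.3,0],"roll":2.4,"grip":1},{"delta_pos":[17.1,44.3,0],"roll":2.4,"grip":1},{"delta_pos":[17.1,44.3,0],"roll":2.4,"grip":1}]'

```text
time: 9.8
tool_pos: [619.4, 49.3, 203.3]
ee_rot: [0.169, -3.134, 0.0]
contact_force: [1.0, -0.0, -1.5]
finger_gap: 66.1
```

```bash
python3 -c "
from h import *
o=ctrl.get_obs();print(o['time'],o['tool_pos'],o['ee_rot'],np.round(o['qpos'],2))"
```

```text
9.8 [619.43602591  49.31283533 203.2824566 ] [ 1.69400805e-01 -3.13403469e+00  3.58912099e-06] [ 0.01  0.33  1.66 -0.    1.15 -1.67]
```

Emit:
servo_tool --moves '[{"delta_pos":[2.1,5.3,0],"roll":0,"grip":1},{"delta_pos":[2.1,5.3,-2],"roll":0,"grip":1},{"delta_pos":[2.1,5.3,-6],"roll":0,"grip":1},{"delta_pos":[2.1,5.3,-10],"roll":0,"grip":1},{"delta_pos":[2.1,5.3,-14],"roll":0,"grip":1},{"delta_pos":[2.1,5.3,-14],"roll":0,"grip":1},{"delta_pos":[2.1,5.3,-14],"roll":0,"grip":1}]'

```text
time: 10.38
tool_pos: [636.7, 99.9, 60.5]
ee_rot: [0.169, -3.126, 0.001]
contact_force: [0.5, -0.2, 0.1]
finger_gap: 66.1
```

```bash
python3 - <<'E'
from h import *
c,o,W=look('w6');held(W,o,0,half=60)
for _ in range(3): print(np.round(ctrl.get_obs()['tool_pos'],1)); ctrl.camera('top')
E
```

```text
t 10.38 tcp [636.7  99.9  60.5] ydir 96.2 tilt [ 0.011  0.    -1.   ]
n [-0.959 -0.08   0.271] c [601.   95.7  72.1] rect [616.5  97.7] [ 78.8 119.8] corners [[571.0, 153.10000610351562], [583.7999877929688, 34.0], [662.0999755859375, 42.400001525878906], [649.2999877929688, 161.5]]
577 45.8 79.0 120.9
607 76.5 61.6 152.5
637 0.9 40.1 159.7
[640.4 100.2  64.3]
[642.7 100.3  66.9]
[644.  100.4  68.4]
```

View pics/w6.png

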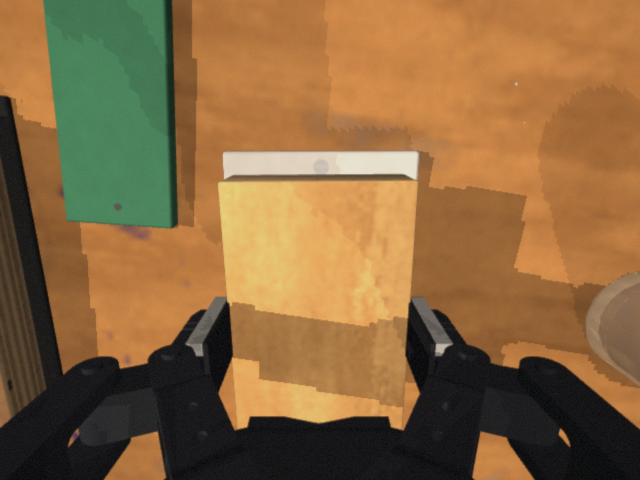

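Over the board: its edges at cols 223–418 match the block's edges at 219–417. Lowering.

Emit:
servo_tool --moves '[{"delta_pos":[0,0,-2],"roll":0,"grip":1},{"delta_pos":[0,0,-3.5],"roll":0,"grip":1},{"delta_pos":[0,0,-4.4],"roll":0,"grip":1},{"delta_pos":[0,0,-4.8],"roll":0,"grip":1},{"delta_pos":[0,0,-4.95],"roll":0,"grip":1},{"delta_pos":[0,0,-4.95],"roll":0,"grip":1},{"delta_pos":[0,0,-4.95],"roll":0,"grip":1},{"delta_pos":[0,0,-4.95],"roll":0,"grip":0},{"delta_pos":[0,0,-4.95],"roll":0,"grip":0},{"delta_pos":[0,0,-4.95],"roll":0,"grip":0}]'

```text
time: 11.42
tool_pos: [641.9, 100.5, 16.3]
ee_rot: [-0.17, 3.136, 0.0]
contact_force: [0.6, -0.2, 0.7]
finger_gap: 85.5
```

Emit:
servo_tool --moves '[{"delta_pos":[0,0,0],"roll":0,"grip":0},{"delta_pos":[0,0,2],"roll":0,"grip":0},{"delta_pos":[0,0,5],"roll":0,"grip":0},{"delta_pos":[0,0,9],"roll":0,"grip":0},{"delta_pos":[0,0,13],"roll":0,"grip":0},{"delta_pos":[0,0,17],"roll":0,"grip":0},{"delta_pos":[0,0,21],"roll":0,"grip":0},{"delta_pos":[0,0,23],"roll":0,"grip":0},{"delta_pos":[0,0,23],"roll":0,"grip":0},{"delta_pos":[0,0,23],"roll":0,"grip":0}]'

```text
time: 12.25
tool_pos: [642.6, 100.5, 248.4]
ee_rot: [-0.169, 3.132, 0.0]
contact_force: [0.1, -0.0, 0.1]
finger_gap: 85.4
```

```bash
python3 - <<'E'
from h import *
c,o,W=look('w7');np.savez('w7.npz',W=W,img=c['img'])
i,j=pix(W,(641,101));print(i,j,W[i,j].round())
rect(W,c['img'],(i,j),(22,42),140,60,'short')
# board edges: white pixels at z 10
m=(c['img'].min(-1)>150)&(abs(W[...,2]-10)<5)&(np.hypot(W[...,0]-641,W[...,1]-101)<110);p=W[m]
r=cv2.minAreaRect(p[:,:2].astype(np.float32));print('board',r)
i,j=pix(W,(660,-90));rect(W,c['img'],(i,j),(22,42),140,50,'long')
print(np.round(ctrl.get_obs()['qpos'],2))
E
```

```text
t 12.25 tcp [642.6 100.5 248.4] ydir 96.2 tilt [-0.005 -0.    -1.   ]
near 0.5
208 320 [641. 101.  33.]
short centre [640.6 100. ] med [637.1  99.7  31.7] size [ 67.9 109.8] long-axis deg 6.6 7794
board ((642.6688232421875, 101.08386993408203), (138.2698516845703, 98.99883270263672), 6.212521553039551)
near 0.1
long centre [668.6 -97.2] med [658.6 -97.8  32.1] size [ 67.2 184.8] long-axis deg 5.0 12628
[ 0.09  0.34  1.56 -0.    1.24 -1.59]
```

View pics/w7.png

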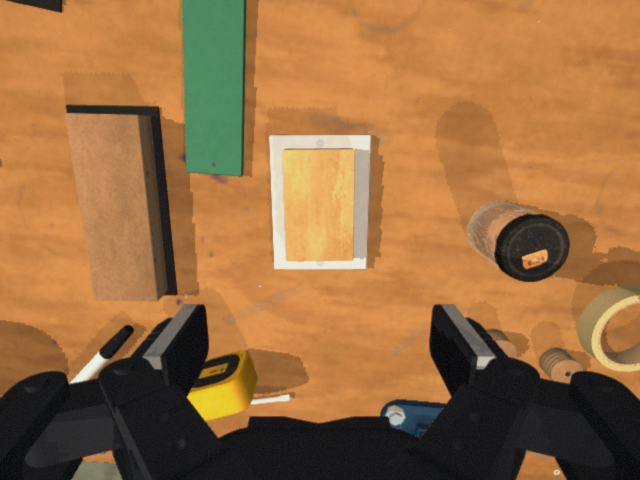

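The short block is centred on the board, with the white rim even all round at cols 270–370. The jar is at (520,240). Next the batten. I also check where the open fingertips are relative to the TCP.

Emit:
servo_tool --moves '[{"delta_pos":[-21.7,-11.7,0],"roll":-4.7,"grip":0.35},{"delta_pos":[-21.7,-11.7,0],"roll":-4.7,"grip":0.35},{"delta_pos":[-21.7,-11.7,0],"roll":-4.7,"grip":0.35},{"delta_pos":[-21.7,-11.7,0],"roll":-4.7,"grip":0.35},{"delta_pos":[-21.7,-11.7,0],"roll":-4.7,"grip":0.35},{"delta_pos":[-21.7,-11.7,0],"roll":-4.7,"grip":0.35},{"delta_pos":[-21.7,-11.7,0],"roll":-4.7,"grip":0.35},{"delta_pos":[-21.7,-11.7,0],"roll":-4.7,"grip":0},{"delta_pos":[-21.7,-11.7,0],"roll":-4.7,"grip":0},{"delta_pos":[-21.7,-11.7,0],"roll":-4.7,"grip":0}]'

```text
time: 13.13
tool_pos: [425.1, -16.3, 245.3]
ee_rot: [0.042, -3.141, -0.001]
contact_force: [0.2, 0.5, 0.3]
finger_gap: 85.5
```

```bash
python3 - <<'E'
from h import *
f=np.load('w7.npz');W=f['W']
q=W[300:420,:][...,2]-248.4
print('tip z rel tcp, open', np.nanmin(q[5:40,160:205]).round(1), np.nanpercentile(q[:,150:205][(q[:,150:205]>-60)],[0,1,5]).round(1))
c,o,W=look('w8');print(o['finger_gap'])
i,j=pix(W,(380,-17));rect(W,c['img'],(i,j),(2,20),300,45,'batten part')
img=c['img'].astype(int)
m=(img.min(-1)>130)&(abs(W[...,2]-10)<6)&(abs(W[...,0]-424)<40)&(abs(W[...,1]+17)<40)
p=W[m];print(len(p));print('line',cv2.minAreaRect(p[:,:2].astype(np.float32)),np.median(p,0))
g=(img[...,1]-img[...,0]>25)&(img[...,1]>img[...,2])&(abs(W[...,2]-10)<6)&(abs(W[...,1]+17)<60)
p=W[g];print('green',p.min(0),p.max(0))
for x in(340,380,420,460,500,540):
    q=p[abs(p[:,0]-x)<4]
    if len(q): print(x,q[:,1].min(),q[:,1].max(),q[:,2].mean())
E
```

```text
tip z rel tcp, open -250.1 [14.3 16.9 20.3]
t 13.13 tcp [425.1 -16.3 245.3] ydir 91.5 tilt [ 0.  0. -1.]
85.50555849208111
near 0.6
batten part centre [330.8 -17.9] med [320.9 -18.2  10. ] size [ 55.7 181.5] long-axis deg 2.0 11868
187
line ((422.6978759765625, -14.69279670715332), (3.6941347122192383, 53.981658935546875), 1.4437249898910522) [422.94953931 -12.10509151  10.26002362]
green [239.31497463 -48.50905729   7.17714865] [622.71511612  19.00569395  13.20783505]
340 -45.240008236621364 9.516334552139853 10.07377485122544
380 -43.02686293150842 10.49783630351654 10.087704249468809
420 -41.70203451178358 12.21021903925973 10.153400487042502
460 -40.37811827178382 13.235148834722388 10.072610590629363
500 -38.86868693758937 15.205237985385299 10.148044672986025
540 -37.36696887960653 15.817329223438168 10.15401579487893
```

View pics/w8.png

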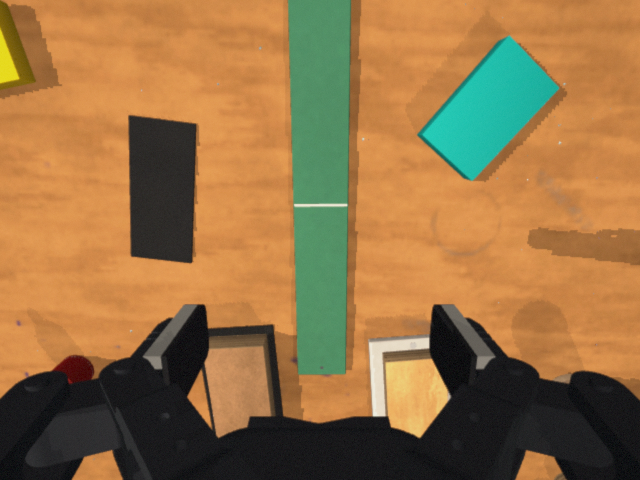

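The batten's line is at (321,205), with its length at 2°. I pre-close, then measure the fingertip offset before descending.

Emit:
servo_tool --moves '[{"delta_pos":[-0.2,0.15,-5],"roll":0.5,"grip":0.2},{"delta_pos":[-0.2,0.15,-10],"roll":0.5,"grip":0.2},{"delta_pos":[-0.2,0.15,-15],"roll":0.5,"grip":0.2},{"delta_pos":[-0.2,0.15,-18],"roll":0.5,"grip":0.2},{"delta_pos":[-0.2,0.15,-18],"roll":0.5,"grip":0.2},{"delta_pos":[-0.2,0.15,-18],"roll":0.5,"grip":0.2}]'

```text
time: 13.68
tool_pos: [418.7, -14.0, 61.2]
ee_rot: [0.056, -3.13, -0.003]
contact_force: [0.3, 0.0, -0.3]
finger_gap: 68.4
```

```bash
python3 - <<'E'
from h import *
c,o,W=look('w9');q=W[270:420,:][...,2]-o['tool_pos'][2]
for a,b in((140,240),(400,500)):
    s=q[:,a:b]; s=s[s>-25]; print('tip',np.percentile(s,[0,1,5]).round(1))
print(o['finger_gap'])
m=(W[...,2]>5)&(W[...,2]<16)&(c['img'][...,1].astype(int)-c['img'][...,0]>20)
for x in(395,410,423): 
    p=W[m&(abs(W[...,0]-x)<2)]; print(x,p[:,1].min() if len(p) else 0,p[:,1].max() if len(p) else 0)
E
```

```text
t 13.68 tcp [418.7 -14.   61.2] ydir 92.1 tilt [ 0.011  0.002 -1.   ]
tip [ 6.7 10.2 16.2]
tip [ 6.8 10.6 16.5]
68.38928950476068
395 -43.16255301338764 11.756052011411644
410 -42.680909895265486 12.171952338833819
423 -42.65333863871603 12.247864314280033
```

Emit:
servo_tool --moves '[{"delta_pos":[0,0,-2.5],"roll":0,"grip":0.2},{"delta_pos":[0,0,-5],"roll":0,"grip":0.2},{"delta_pos":[0,0,-6.2],"roll":0,"grip":0.2},{"delta_pos":[0,0,-6.7],"roll":0,"grip":0.2},{"delta_pos":[0,0,-6.7],"roll":0,"grip":0.2},{"delta_pos":[0,0,-6.7],"roll":0,"grip":0.2},{"delta_pos":[0,0,-6.7],"roll":0,"grip":0.6},{"delta_pos":[0,0,-6.7],"roll":0,"grip":1},{"delta_pos":[0,0,-6.7],"roll":0,"grip":1},{"delta_pos":[0,0,-6.7],"roll":0,"grip":1}]'

```text
time: 14.57
tool_pos: [424.5, -15.3, 0.9]
ee_rot: [-0.055, 3.137, -0.001]
contact_force: [-0.5, -0.1, 7.1]
finger_gap: 53.9
```

Gripped at a 53.9 mm gap. Lifting gently.

Emit:
servo_tool --moves '[{"delta_pos":[0,0,0],"roll":0,"grip":1},{"delta_pos":[0,0,0],"roll":0,"grip":1},{"delta_pos":[0,0,1],"roll":0,"grip":1},{"delta_pos":[0,0,3],"roll":0,"grip":1},{"delta_pos":[0,0,5],"roll":0,"grip":1},{"delta_pos":[0,0,8],"roll":0,"grip":1},{"delta_pos":[0,0,11],"roll":0,"grip":1},{"delta_pos":[0,0,14],"roll":0,"grip":1},{"delta_pos":[0,0,15],"roll":0,"grip":1},{"delta_pos":[0,0,15],"roll":0,"grip":1}]'

```text
time: 15.4
tool_pos: [425.4, -15.5, 152.7]
ee_rot: [-0.054, 3.132, -0.002]
contact_force: [1.0, 0.1, -2.2]
finger_gap: 53.8
```

```bash
cat >> h.py <<'E'
def bat(W,img,t):
    img=img.astype(int);g=(img[...,1]-img[...,0]>20)&(W[...,2]>t[2]-40);g[300:]=0
    p=W[g];c=p.mean(0);n=np.linalg.svd(p-c,full_matrices=False)[2][2];n*=np.sign(n[2])
    print('batten n',n.round(3),'z@tcp',(c[2]-(n[0]*(t[0]-c[0])+n[1]*(t[1]-c[1]))/n[2]).round(1),len(p))
    r=cv2.minAreaRect(p[:,:2].astype(np.float32));print(r)
E
python3 - <<'E'
from h import *
ctrl.camera('top');c,o,W=look('w10');print(o['finger_gap'],np.round(o['contact_force'],1));bat(W,c['img'],o['tool_pos'])
E
```

```text
t 15.45 tcp [423.5 -15.3 150.3] ydir 92.0 tilt [-0.004 -0.001 -1.   ]
53.81954670523538 [-1.1 -0.  -2.4]
batten n [-0.001 -0.001  1.   ] z@tcp 159.5 47648
((363.1034851074219, -17.761770248413086), (102.42524719238281, 55.71149444580078), 1.922336459159851)
```

View pics/w10.png

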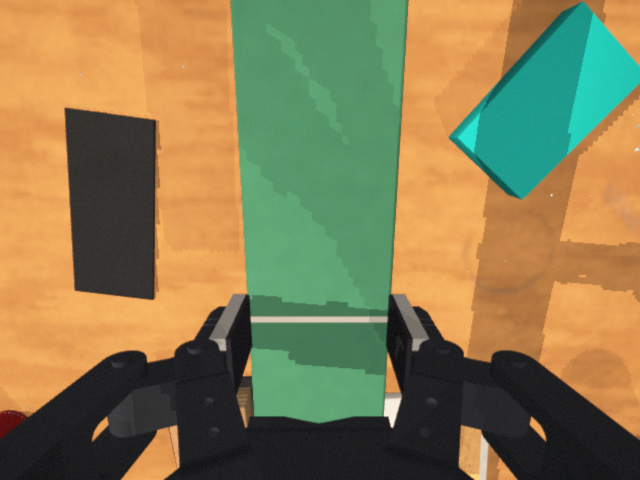

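The batten hangs level with its line between the pads at row 320. I rotate it in place first, to stay clear of the paint can, and then translate.

Emit:
servo_tool --moves '[{"delta_pos":[0,0,1],"roll":-6,"grip":1},{"delta_pos":[0,0,2],"roll":-13,"grip":1},{"delta_pos":[0,0,3],"roll":-20,"grip":1},{"delta_pos":[0,0,3],"roll":-27,"grip":1},{"delta_pos":[0,0,3],"roll":-34,"grip":1},{"delta_pos":[0,0,3],"roll":-41,"grip":1},{"delta_pos":[0,0,3],"roll":-48,"grip":1},{"delta_pos":[0,0,3],"roll":-54,"grip":1},{"delta_pos":[0,0,3],"roll":-60,"grip":1},{"delta_pos":[0,0,3],"roll":-60,"grip":1}]'

```text
time: 16.33
tool_pos: [420.2, -14.8, 176.0]
ee_rot: [-1.523, -2.741, 0.003]
contact_force: [-0.4, -0.5, -1.3]
finger_gap: 53.9
```

Emit:
servo_tool --moves '[{"delta_pos":[3,0,0],"roll":-5,"grip":1},{"delta_pos":[7,0.5,0],"roll":-10,"grip":1},{"delta_pos":[11,1,0],"roll":-16,"grip":1},{"delta_pos":[15,1.2,0],"roll":-21,"grip":1},{"delta_pos":[18,1.6,0],"roll":-23.9,"grip":1},{"delta_pos":[20,1.6,0],"roll":-23.9,"grip":1},{"delta_pos":[22,1.6,0],"roll":-23.9,"grip":1},{"delta_pos":[23.1,1.6,0],"roll":-23.9,"grip":1},{"delta_pos":[23.1,1.6,-2],"roll":-23.9,"grip":1},{"delta_pos":[23.1,1.6,-2],"roll":-23.9,"grip":1}]'

```text
time: 17.17
tool_pos: [650.3, 1.0, 152.8]
ee_rot: [-2.051, -2.369, 0.009]
contact_force: [-1.3, 0.9, -2.3]
finger_gap: 53.6
```

```bash
python3 - <<'E'
from h import *
for _ in range(3): ctrl.camera('top')
s=ctrl.camera('scene');save(s,'s2')
c,o,W=look('w11');print(o['finger_gap'],np.round(o['contact_force'],1));bat(W,c['img'],o['tool_pos'])
E
```

```text
t 17.37 tcp [652.4   0.9 157.9] ydir 8.1 tilt [ 0.    -0.002 -1.   ]
53.86292548865409 [ 0.9 -0.8 -1.8]
batten n [ 0.002 -0.004  1.   ] z@tcp 166.9 47597
((643.2488403320312, 59.83198928833008), (55.78800964355469, 102.36925506591797), 8.167435646057129)
```

View pics/w11.png

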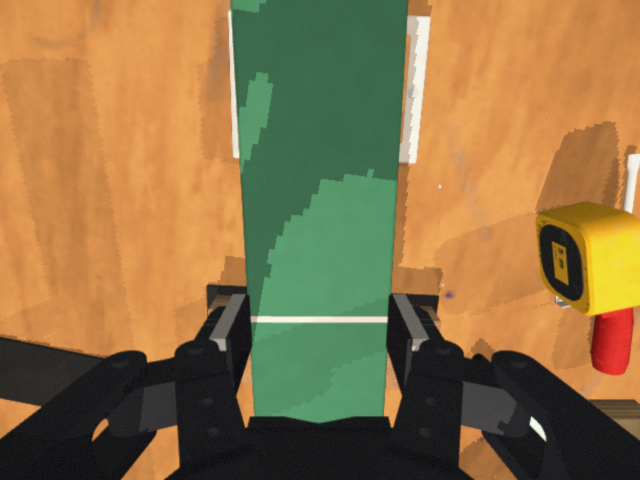

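Level and aligned at ydir 8.1°. The board centre is at col 331 against the batten at col 321, so I shift +3 mm in x while lowering.

Emit:
servo_tool --moves '[{"delta_pos":[0.3,0,-3],"roll":0,"grip":1},{"delta_pos":[0.3,0,-6],"roll":0,"grip":1},{"delta_pos":[0.3,0,-9],"roll":0,"grip":1},{"delta_pos":[0.3,0,-11],"roll":0,"grip":1},{"delta_pos":[0.3,0,-11.8],"roll":0,"grip":1},{"delta_pos":[0.3,0,-12.2],"roll":0,"grip":1},{"delta_pos":[0.3,0,-12.5],"roll":0,"grip":1},{"delta_pos":[0.3,0,-12.5],"roll":0,"grip":1},{"delta_pos":[0.3,0,-12.5],"roll":0,"grip":1}]'

```text
time: 18.17
tool_pos: [658.0, 0.8, 35.8]
ee_rot: [2.057, 2.371, 0.003]
contact_force: [0.4, -0.2, -2.3]
finger_gap: 53.3
```

```bash
python3 - <<'E'
from h import *
c,o,W=look('w12');print(o['finger_gap'],np.round(o['contact_force'],1));bat(W,c['img'],o['tool_pos'])
E
```

```text
t 18.17 tcp [658.    0.8  35.8] ydir 8.1 tilt [-0.001  0.003 -1.   ]
53.3197365756751 [ 0.4 -0.2 -2.3]
batten n [-0.004 -0.004  1.   ] z@tcp 44.8 47594
((648.894775390625, 59.54646301269531), (55.723121643066406, 102.49755859375), 8.117403984069824)
```

Emit:
servo_tool --moves '[{"delta_pos":[0,0,-0.1],"roll":0,"grip":1},{"delta_pos":[0,0,-0.2],"roll":0,"grip":1},{"delta_pos":[0,0,-0.2],"roll":0,"grip":1},{"delta_pos":[0,0,-0.2],"roll":0,"grip":0.3},{"delta_pos":[0,0,-0.2],"roll":0,"grip":0},{"delta_pos":[0,0,-0.2],"roll":0,"grip":0},{"delta_pos":[0,0,-0.2],"roll":0,"grip":0},{"delta_pos":[0,0,2],"roll":0,"grip":0},{"delta_pos":[0,0,5],"roll":0,"grip":0},{"delta_pos":[0,0,9],"roll":0,"grip":0}]'

```text
time: 19.05
tool_pos: [653.1, 1.0, 120.8]
ee_rot: [-2.055, -2.368, 0.008]
contact_force: [0.1, 0.3, 0.2]
finger_gap: 85.7
```

Emit:
servo_tool --moves '[{"delta_pos":[0,0,4],"roll":0,"grip":0},{"delta_pos":[0,0,8],"roll":0,"grip":0},{"delta_pos":[0,0,12],"roll":0,"grip":0},{"delta_pos":[0,0,15],"roll":0,"grip":0},{"delta_pos":[0,0,15],"roll":0,"grip":0},{"delta_pos":[0,0,15],"roll":0,"grip":0},{"delta_pos":[0,0,15],"roll":0,"grip":0}]'

```text
time: 19.63
tool_pos: [655.7, 0.9, 273.0]
ee_rot: [-2.059, -2.372, 0.001]
contact_force: [0.2, -0.3, -1.1]
finger_gap: 85.5
```

```bash
python3 - <<'E'
from h import *
ctrl.camera('top');s=ctrl.camera('scene');save(s,'s3');np.savez('s3.npz',W=cloud(s),img=s['img'])
for r in ctrl.search_frame('nail_jar',s)[:2]: print('jar',r)
c,o,W=look('w13');img=c['img'].astype(int);g=(img[...,1]-img[...,0]>20)&(abs(W[...,2]-42)<8);p=W[g]
print('z',np.percentile(p[:,2],[2,50,98]),cv2.minAreaRect(p[:,:2].astype(np.float32)))
m=(img.min(-1)>120)&(abs(W[...,2]-42)<6)&(abs(W[...,0]-655)<45)&(abs(W[...,1])<20)
print('line',cv2.minAreaRect(W[m][:,:2].astype(np.float32)),m.sum())
J=cloud(s);m=(J[...,2]>72)&(J[...,2]<90)&(np.hypot(J[...,0]-630,J[...,1]-269)<60)
q=J[m];print('jar lid',cv2.minEnclosingCircle(q[:,:2].astype(np.float32)),q.mean(0))
E
```

```text
jar {'centre': [146.6, 304.8], 'confidence': 0.92}
jar {'centre': [209.6, 344.6], 'confidence': 0.5}
t 19.78 tcp [654.8   1.  270.9] ydir 8.1 tilt [ 0.001 -0.005 -1.   ]
z [40.2068612  41.87860186 43.47006087] ((657.49951171875, -6.7502288818359375), (55.75820541381836, 382.39068603515625), 8.048768043518066)
line ((656.5589599609375, 0.988616943359375), (54.18708801269531, 3.5853769779205322), 8.135469436645508) 217
jar lid ((643.2070922851562, 289.8448791503906), 33.15576934814453) [643.64278152 286.57952705  79.76986047]
```

View pics/w13.png

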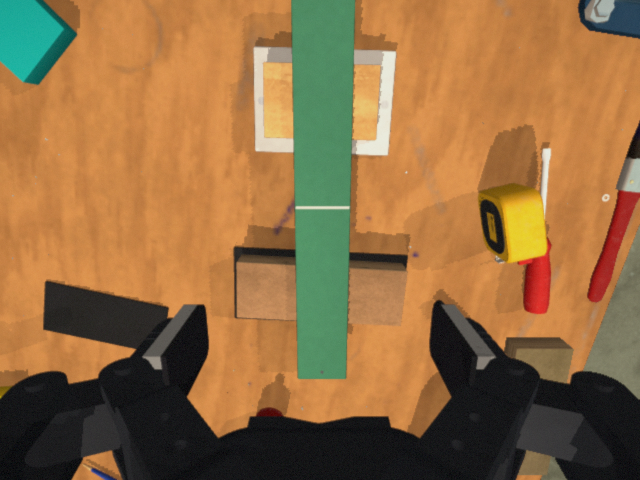

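The batten lies level (underside ~32 mm), square over both blocks, with its line at (322,207). The saw is still at (270,412). Next, the jar.

Emit:
servo_tool --moves '[{"delta_pos":[-1.3,28.7,0],"roll":0,"grip":0},{"delta_pos":[-1.3,28.7,0],"roll":0,"grip":0},{"delta_pos":[-1.3,28.7,0],"roll":0,"grip":0},{"delta_pos":[-1.3,28.7,0],"roll":0,"grip":0},{"delta_pos":[-1.3,28.7,0],"roll":0,"grip":0},{"delta_pos":[-1.3,28.7,0],"roll":0,"grip":0},{"delta_pos":[-1.3,28.7,0],"roll":0,"grip":0},{"delta_pos":[-1.3,28.7,0],"roll":0,"grip":0},{"delta_pos":[-1.3,28.7,0],"roll":0,"grip":0},{"delta_pos":[-1.3,28.7,0],"roll":0,"grip":0}]'

```text
time: 20.67
tool_pos: [642.8, 287.4, 272.1]
ee_rot: [-2.058, -2.373, 0.005]
contact_force: [-0.1, 0.1, -0.3]
finger_gap: 85.7
```

```bash
python3 - <<'E'
from h import *
c,o,W=look('w14')
m=(abs(W[...,2]-80)<5)&(np.hypot(W[...,0]-645,W[...,1]-288)<70);m[300:]=0
q=W[m];print('lid',cv2.minEnclosingCircle(q[:,:2].astype(np.float32)),q.mean(0),len(q))
E
```

```text
t 20.67 tcp [642.8 287.4 272.1] ydir 8.1 tilt [-0.001 -0.003 -1.   ]
lid ((648.3722534179688, 289.6824035644531), 30.285322189331055) [648.24644276 290.64729529  79.82432995] 3380
```

View pics/w14.png

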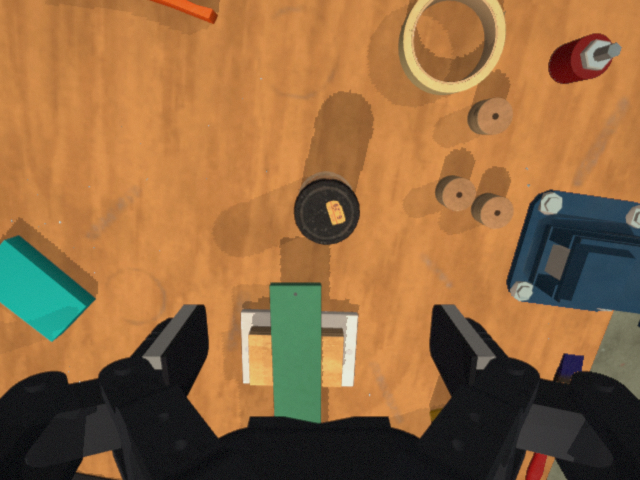

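The jar lid is at (327,211), nothing stands within finger reach, and the plugs are ~100 mm to the right.

Emit:
servo_tool --moves '[{"delta_pos":[0.55,0.3,-4],"roll":0,"grip":0},{"delta_pos":[0.55,0.3,-8],"roll":0,"grip":0},{"delta_pos":[0.55,0.3,-12],"roll":0,"grip":0},{"delta_pos":[0.55,0.3,-16],"roll":0,"grip":0},{"delta_pos":[0.55,0.3,-19],"roll":0,"grip":0},{"delta_pos":[0.55,0.3,-22],"roll":0,"grip":0},{"delta_pos":[0.55,0.3,-24.5],"roll":0,"grip":0},{"delta_pos":[0.55,0.3,-24.5],"roll":0,"grip":0},{"delta_pos":[0.55,0.3,-24.5],"roll":0,"grip":0},{"delta_pos":[0.55,0.3,-24.5],"roll":0,"grip":0.4}]'

```text
time: 21.55
tool_pos: [650.5, 290.1, 30.4]
ee_rot: [2.06, 2.37, 0.003]
contact_force: [-0.7, 0.5, 0.3]
finger_gap: 75.3
```

Emit:
servo_tool --moves '[{"delta_pos":[0,0,0],"roll":0,"grip":1},{"delta_pos":[0,0,0],"roll":0,"grip":1},{"delta_pos":[0,0,0],"roll":0,"grip":1},{"delta_pos":[0,0,0],"roll":0,"grip":1},{"delta_pos":[0,0,0],"roll":0,"grip":1}]'

```text
time: 21.97
tool_pos: [651.0, 291.2, 32.4]
ee_rot: [2.057, 2.371, 0.006]
contact_force: [-1.4, -3.1, 5.4]
finger_gap: 58.9
```

Emit:
servo_tool --moves '[{"delta_pos":[0,0,1],"roll":0,"grip":1},{"delta_pos":[0,0,3],"roll":0,"grip":1},{"delta_pos":[0,0,6],"roll":0,"grip":1},{"delta_pos":[0,0,9],"roll":0,"grip":1},{"delta_pos":[0,0,11],"roll":0,"grip":1},{"delta_pos":[0,0,12],"roll":0,"grip":1},{"delta_pos":[0,0,12],"roll":0,"grip":1},{"delta_pos":[0,0,12],"roll":0,"grip":1}]'

```text
time: 22.63
tool_pos: [648.6, 290.9, 148.9]
ee_rot: [2.059, 2.373, 0.001]
contact_force: [0.2, 0.4, -3.0]
finger_gap: 59.1
```

```bash
python3 - <<'E'
from h import *
ctrl.camera('top');s=ctrl.camera('scene');save(s,'s4')
c,o,W=look('w15');print(o['finger_gap'],np.round(o['contact_force'],1));t=o['tool_pos']
m=(W[...,2]>t[2]+35)&(np.hypot(W[...,0]-t[0],W[...,1]-t[1])<45);m[:,:250]=0;m[:,390:]=0;m[400:]=0
q=W[m];q=q[abs(q[:,2]-np.median(q[:,2]))<6];c0=q.mean(0);n=np.linalg.svd(q-c0,full_matrices=False)[2][2]
print(len(q),'lid c',c0.round(1),'n',n.round(3),cv2.minEnclosingCircle(q[:,:2].astype(np.float32)))
cv2.imwrite('pics/c15.png',np.hstack([cv2.resize(s['img'][60:300,180:460],(400,343)),cv2.resize(c['img'],(400,343))])[:,:,::-1])
E
```

```text
t 22.73 tcp [647.1 290.3 146.3] ydir 8.1 tilt [-0.001 -0.004 -1.   ]
59.03622534520661 [ 0.9  0.4 -2.7]
15244 lid c [645.2 302.2 193.5] n [0.007 0.03  1.   ] ((645.9395141601562, 297.1312561035156), 25.015539169311523)
```

View pics/c15.png

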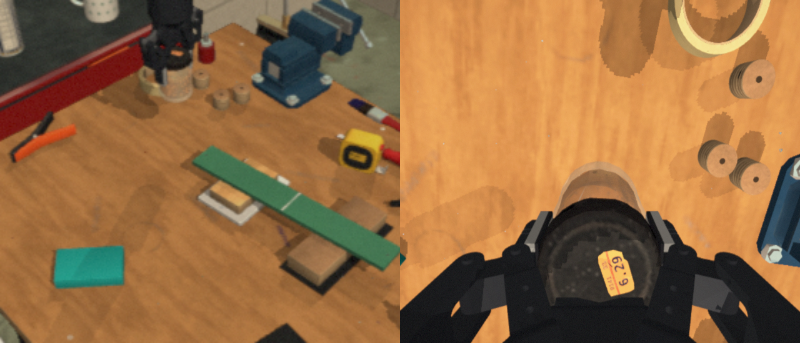

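The jar is held level by its body, with the lid centre near the TCP. Carrying it to the line.

Emit:
servo_tool --moves '[{"delta_pos":[0.1,-3,0],"roll":0,"grip":1},{"delta_pos":[0.2,-7,0],"roll":0,"grip":1},{"delta_pos":[0.4,-11,0],"roll":0,"grip":1},{"delta_pos":[0.5,-15,0],"roll":0,"grip":1},{"delta_pos":[0.6,-19,0],"roll":0,"grip":1},{"delta_pos":[0.7,-22.5,0],"roll":0,"grip":1},{"delta_pos":[0.85,-25.5,0],"roll":0,"grip":1},{"delta_pos":[0.85,-28,0],"roll":0,"grip":1},{"delta_pos":[0.85,-29.1,0],"roll":0,"grip":1},{"delta_pos":[0.85,-29.1,0],"roll":0,"grip":1}]'

```text
time: 23.62
tool_pos: [656.3, -2.8, 147.0]
ee_rot: [-2.062, -2.367, 0.004]
contact_force: [0.3, 0.1, -2.0]
finger_gap: 59.0
```

Emit:
servo_tool --moves '[{"delta_pos":[0,0,-2],"roll":0,"grip":1},{"delta_pos":[0,0,-4],"roll":0,"grip":1},{"delta_pos":[0,0,-5.5],"roll":0,"grip":1},{"delta_pos":[0,0,-6.3],"roll":0,"grip":1},{"delta_pos":[0,0,-6.6],"roll":0,"grip":1},{"delta_pos":[0,0,-6.6],"roll":0,"grip":1},{"delta_pos":[0,0,-6.6],"roll":0,"grip":1}]'

```text
time: 24.2
tool_pos: [658.0, 0.7, 83.3]
ee_rot: [2.058, 2.373, 0.001]
contact_force: [1.1, 0.0, -2.1]
finger_gap: 59.6
```

```bash
python3 - <<'E'
from h import *
ctrl.camera('top')
s=ctrl.camera('scene')
c,o,W=look('w16');print(o['finger_gap'],np.round(o['contact_force'],1))
cv2.imwrite('pics/c16.png',np.hstack([cv2.resize(s['img'][120:260,280:440],(400,350)),cv2.resize(c['img'],(400,350))])[:,:,::-1])
E
```

```text
t 24.3 tcp [6.586e+02 2.000e-01 8.420e+01] ydir 8.1 tilt [-0.     0.003 -1.   ]
59.22536605410274 [ 1.  -0.5 -1.6]
```

View pics/c16.png

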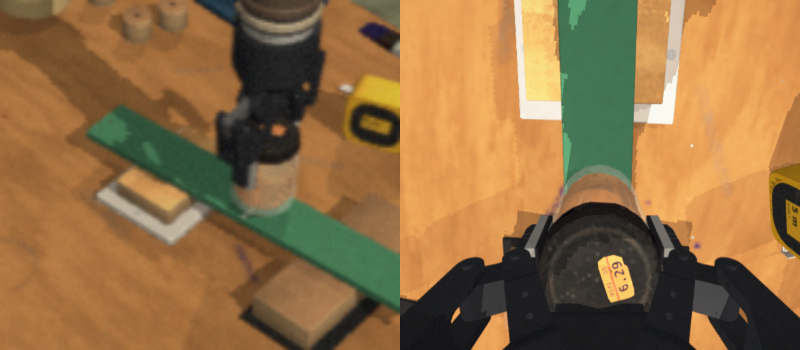

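The jar foot at cols 565–635 matches the batten at 562–633. Lowering the last few mm in small steps while watching the force.

Emit:
servo_tool --moves '[{"delta_pos":[-0.1,0,-0.3],"roll":0,"grip":1},{"delta_pos":[-0.1,0,-0.5],"roll":0,"grip":1},{"delta_pos":[-0.1,0,-0.5],"roll":0,"grip":1},{"delta_pos":[-0.1,0,-0.5],"roll":0,"grip":1},{"delta_pos":[-0.1,0,-0.5],"roll":0,"grip":1}]'

```text
time: 24.77
tool_pos: [656.3, -0.2, 77.7]
ee_rot: [-2.059, -2.372, 0.0]
contact_force: [0.6, 0.2, -2.8]
finger_gap: 59.4
```

Emit:
servo_tool --moves '[{"delta_pos":[0,0,-0.1],"roll":0,"grip":1},{"delta_pos":[0,0,-0.15],"roll":0,"grip":1},{"delta_pos":[0,0,-0.15],"roll":0,"grip":1},{"delta_pos":[0,0,-0.15],"roll":0,"grip":1}]'

```text
time: 25.1
tool_pos: [656.3, -0.1, 76.2]
ee_rot: [-2.059, -2.372, 0.0]
contact_force: [0.0, 0.3, -2.0]
finger_gap: 59.3
```

Emit:
servo_tool --moves '[{"delta_pos":[0,0,-0.1],"roll":0,"grip":1},{"delta_pos":[0,0,-0.1],"roll":0,"grip":1},{"delta_pos":[0,0,-0.1],"roll":0,"grip":1}]'

```text
time: 25.35
tool_pos: [656.3, -0.1, 75.1]
ee_rot: [-2.059, -2.373, 0.0]
contact_force: [0.0, 0.4, -1.9]
finger_gap: 58.8
```

Emit:
servo_tool --moves '[{"delta_pos":[0,0,-0.1],"roll":0,"grip":1},{"delta_pos":[0,0,-0.1],"roll":0,"grip":1},{"delta_pos":[0,0,-0.1],"roll":0,"grip":1}]'

```text
time: 25.6
tool_pos: [656.5, -0.1, 74.4]
ee_rot: [2.059, 2.372, 0.0]
contact_force: [1.2, 0.7, -2.1]
finger_gap: 59.6
```

Emit:
servo_tool --moves '[{"delta_pos":[0,0,-0.1],"roll":0,"grip":1},{"delta_pos":[0,0,-0.1],"roll":0,"grip":1},{"delta_pos":[0,0,-0.1],"roll":0,"grip":1}]'

```text
time: 25.85
tool_pos: [656.6, -0.1, 74.3]
ee_rot: [2.059, 2.372, 0.0]
contact_force: [-2.2, -0.7, 5.1]
finger_gap: 59.0
```

Emit:
servo_tool --moves '[{"delta_pos":[0,0,-0.1],"roll":0,"grip":1},{"delta_pos":[0,0,-0.1],"roll":0,"grip":1},{"delta_pos":[0,0,-0.1],"roll":0,"grip":1}]'

```text
time: 26.1
tool_pos: [656.6, -0.1, 74.2]
ee_rot: [2.059, 2.373, 0.0]
contact_force: [-4.3, 0.5, 9.6]
finger_gap: 58.6
```

Contact is clear (the force turned upward). I back off 1 mm, then release.

Emit:
servo_tool --moves '[{"delta_pos":[0,0,0.12],"roll":0,"grip":1},{"delta_pos":[0,0,0.12],"roll":0,"grip":1},{"delta_pos":[0,0,0.12],"roll":0,"grip":0.2},{"delta_pos":[0,0,0.12],"roll":0,"grip":0},{"delta_pos":[0,0,0.12],"roll":0,"grip":0},{"delta_pos":[0,0,0.12],"roll":0,"grip":0},{"delta_pos":[0,0,2],"roll":0,"grip":0},{"delta_pos":[0,0,5],"roll":0,"grip":0},{"delta_pos":[0,0,9],"roll":0,"grip":0},{"delta_pos":[0,0,13],"roll":0,"grip":0}]'

```text
time: 26.93
tool_pos: [655.2, -0.0, 201.8]
ee_rot: [-2.057, -2.37, 0.003]
contact_force: [0.9, 0.4, 0.8]
finger_gap: 85.2
```

Emit:
servo_tool --moves '[{"delta_pos":[0,0,4],"roll":0,"grip":0},{"delta_pos":[0,0,8],"roll":0,"grip":0},{"delta_pos":[0,0,10],"roll":0,"grip":0},{"delta_pos":[0,0,10],"roll":0,"grip":0},{"delta_pos":[0,0,10],"roll":0,"grip":0},{"delta_pos":[0,0,10],"roll":0,"grip":0}]'

```text
time: 27.43
tool_pos: [655.6, -0.1, 300.7]
ee_rot: [-2.058, -2.371, 0.002]
contact_force: [-0.8, -0.3, -0.2]
finger_gap: 86.0
```

```bash
python3 - <<'E'
from h import *
ctrl.camera('top');s=ctrl.camera('scene')
c,o,W=look('w17');img=c['img'].astype(int)
m=(abs(W[...,2]-122)<6)&(np.hypot(W[...,0]-657,W[...,1])<60);m[300:]=0
q=W[m];print('lid',cv2.minEnclosingCircle(q[:,:2].astype(np.float32)),q.mean(0))
g=(img[...,1]-img[...,0]>20)&(abs(W[...,2]-42)<8);p=W[g];r=cv2.minAreaRect(p[:,:2].astype(np.float32));print('batten',r,np.median(p[:,2]))
J=cloud(s);m=(J[...,2]>112)&(J[...,2]<130)&(np.hypot(J[...,0]-655,J[...,1])<60);k=J[m];print('scene lid',cv2.minEnclosingCircle(k[:,:2].astype(np.float32)),k.mean(0))
rect(J,s['img'],(281,476),(20,80),40,80,'saw')
cv2.imwrite('pics/c17.png',np.hstack([cv2.resize(s['img'][110:320,260:500],(400,350)),cv2.resize(c['img'],(400,350))])[:,:,::-1])
E
```

```text
t 27.53 tcp [655.   -0.  299.3] ydir 8.1 tilt [ 0.001 -0.005 -1.   ]
lid ((655.6417236328125, -0.9356479644775391), 30.28592872619629) [6.55501582e+02 2.15363817e-02 1.21657651e+02]
batten ((657.2799682617188, -3.4065704345703125), (55.42981719970703, 390.2308349609375), 8.098383903503418) 41.84144991434596
scene lid ((652.08154296875, -1.5972975492477417), 31.4925594329834) [649.85455852  -3.38900274 120.96627821]
saw centre [ 628.6 -297.4] med [ 623.9 -298.8   45.6] size [26.4 28.8] long-axis deg 24.2 133
```

View pics/c17.png

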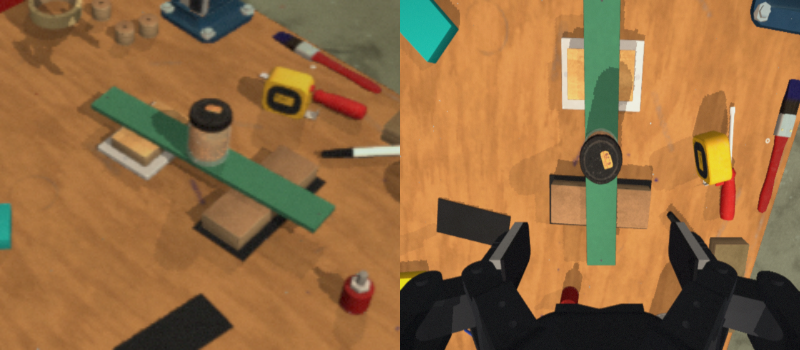

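The jar stands upright (lid top at 121.7 mm, as expected), about 2 mm from the line's centre. The saw has not moved and the gripper is clear, so I hand in.

```bash
python3 -c "
from rig import ctrl
print(ctrl.hand_in())"
```

```text
the job is handed in; nothing more can be done
None
```

The batten is set up across the two blocks with the jar of nails on its white line, and the job is handed in. It took about 28 s of robot time. `ctrl.hand_in()` gives no verdict, so the figures below are my own camera measurements.

- **Blocks:** the long block is about 2–4 mm off the mat's centre and the short block about 2 mm off the board's. Both are within 0.5° of lengthwise.
- **Batten:** it lies level with its underside at about 32 mm. Its middle is about 100 mm from each block centre.
- **Jar:** it stands upright, about 2 mm from the middle of the line, and the gripper is about 180 mm above its lid.
- **Hole saw:** it is where it was at the start, to within about 1.5 mm.

No check failed. The scene camera puts the jar about 3 mm nearer the robot than the wrist camera does; it showed a similar offset on the long block and the jar lid earlier. I went by the wrist camera.

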